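# Pop the block out of the ejector jig and trap it

## Task

Release the wooden block from the ejector jig: press the jig's round plunger all the way down with one fingertip, and trap the block with the other finger as the spring shoots it along the chute, before its front end slides out past the mouth. Do not grasp or lift the block and leave everything else on the bench alone; the program finishes while holding this, with the plunger still pressed down and the block held by the spring against the other finger.

Things in the scene. Friction and masses are not known exactly. Their poses are not given: they have to be found in the camera images.
- jig: Ejector jig, fixed: plywood base 8 mm thick, x -107 to +107, y -72 to +44 mm; chute along its x axis, ejecting to +x. Origin: under the nest's centre, at bench level; z up. Chute floor 22 mm above the bench, x -60 to +95. Rails at y +-24 to +-30: 42 mm above the bench beside the nest (x -55 to +43), only 28 mm beside the open chute (x +54 to +95). Spring housing 48 mm high at x -100 to -60.
- pusher (a joint): Travel in m (0 to 0.10) of the steel spring pusher behind the block, out of the spring housing towards jig +x; 0 is retracted. It pushes the block with about 4 N: once freed, the block moves at roughly 0.1 to 0.2 m/s, is out past the mouth within a second if nothing stops it, and is kept pressed against what stops it.
- chute_mouth (a point): Middle of the end of the chute floor, at jig x +95, y 0, 22 mm above the bench; axes as the jig's.
- gate_top (a point): Top edge of the steel gate blade (5 mm thick, x +46 to +51) that stands across the chute 8 mm above its floor and holds the block's front end back; at jig x +48, y 0, 30 mm above the bench. One piece with the plunger: it sinks with it, and is out of the way when the plunger is down.
- plunger_top (a point): Centre of the top of the plunger's black round cap (30 mm across), right of the open chute at jig x +78, y -50; moves with it. 43 mm above the bench at rest, 31 mm fully pressed. The chute's centre line is 50 mm away towards jig +y: a second fingertip level with the first reaches into the open chute there, 9 mm above its floor and 21 mm below the block's top once pressed.
- plunger (a joint): Plunger travel in m: 0 up, 0.012 fully down at a hard stop. Its spring resists with about 2 N at first and 4 N at the end, plus up to 4 N from the block rubbing on the gate. The gate lets the block go at about 0.008; the plunger and gate spring up again if released.
- block: Dark hardwood block, 90 mm long (along the chute), 45 wide, 30 high, 0.05 to 0.1 kg, loose in the nest. Origin: centre of its underside, at the start at jig x 0, y 0, 22 mm above the bench, so its front end is at jig x +45 and its top 52 mm above the bench. Its own y axis lies along the chute, its z axis is up.
- tape_measure: Bystander: yellow tape measure, 33 x 81 x 66 mm, standing on the bench; origin at the centre of its underside.
- bench_dog: Bystander: small turned beech bench dog, 29 mm across, 65 mm tall, standing on its head; origin at the centre of its underside.
- screw_jar: Bystander: clear jar of screws with a screw lid, 70 mm across, 91 mm tall; origin at the centre of its underside.

How it is judged:
By the outcome, as a careful person would: the job done as asked, in the order asked, and still so for the second after the job is handed in, while the arm keeps its last pose, push and grip.
It also fails if it takes over 32 s, if anything falls off the work surface, if the arm or the gripper's body presses on something with over 40 N, if the wrist force passes 120 N, or if a joint passes its speed limit or range.

## Robot

A 7-joint arm with a two-finger parallel gripper is mounted at the origin on a cart in front of the work surface, level with it; the furniture and walls round the work are solid. World frame = base frame: x ahead of the robot, y to its left, z up, the work surface at z = 0. Lengths are in mm, angles in rad, forces in N, time in s.
With the tool pointing down it reaches from about 400 to 900 mm from the base axis. Payload 5.6 kg.
Tool frame: the origin (TCP) lies at the very end of the fingers, on their centre line; the grasp point (between the pads) lies 19 mm behind it; z points along the fingers, y is the direction in which the jaws open and shut (so a half turn about z gives the same grasp; the last joint's range is limited). The gripper opens to 92 mm and grips with 3 to 60 N. Pads are 20 mm wide; open, the fingers measure 128 mm over their backs; the gripper's body (75 mm by 189 mm) begins 69 mm behind the grasp point.
Start: joints at [-1.368, 0.468, -0.012, 1.603, 0.006, 1.071, -0.056], TCP at [158.209, 630.46, 180.892] pointing down, gripper open.
Joint ranges: [-2.53, 2.53], [-0.31, 2.02], [-1.57, 1.55], [0.28, 2.44], [-1.29, 4.43], [0.15, 1.84], [-2.92, 2.92]. Speed limits (rad/s): [2.57, 2.57, 3.14, 3.14, 3.14, 3.14, 3.14].

## Interface

Orientations are given as [roll, pitch, yaw] about the fixed x, y, z axes, in that order (R = Rz(yaw) Ry(pitch) Rx(roll)).
In Python, from bench import arm, eyes, order gives the robot as it stands.
- The arm moves only by the tool apply_moves, never from a script. Its arguments are lists of equal length, an entry for each row: "hand": the opening, from 0 (shut) to 1 (fully open); "delta_pos": the shift along the tool's x, y, z in mm, a list of three; "roll": the turn about the tool's z in degrees. A call has 1 to 8 rows; each row is the pose to reach, as a shift and turn from the pose commanded when the call began, along the tool's axes at that moment; what a row does not reach only later rows make up. A row lasts 1/12 s, in which the tool goes at most 41.7 mm and 7.16 degrees, less where a joint would pass 70% of its speed; a pose out of reach is approached as far as the arm can. A call with a gripper value outside its range is refused whole. The fingers move at their own pace and stop on an object; "newtons" is the grip in N (left out, the last holds). Time passes only in rows, so rows that repeat a pose let the fingers close. It gives the time, the measured TCP pose, the force and the opening at its end, in the units of the state.
- arm.get_obs(): the state, without advancing time (a new reading comes with each control period).
- eyes.snapshot(name): name is "scene" or "top" or "wrist"; returns a dict with "color" (384x512x3 uint8, red, green, blue), "intrinsics" (3x3 intrinsics, pixels), "dist_coeffs" ([k1, k2, p1, p2, k3] as OpenCV has them; the pictures are not rectified), "world_to_cam" (4x4, takes a point from world to camera coordinates); the wrist camera has in their place "mount" (4x4, takes a point from camera to tool coordinates, whose origin is the TCP and whose axes are the flange's). Camera axes: x right, y down, z forward; pixel columns grow to the right and rows downward; lengths in mm; the calibration is good to about 2 mm. A picture is of the moment at which its call begins: read the wrist's pose just before it. There is no depth.
- order.hand_in(): hands the job in, once; it reports no verdict.
The state is a dict: "t": time; "q": joint angles; "joint_velocities": joint speeds; "joint_efforts": joint torques, N m; "eef_pos": TCP position; "tool_rot": TCP orientation; "wrist_force": force on the tool from outside, world axes, zero at the start; "wrist_torque": the same for the moment, N m; "gripper_width": finger opening in mm.
Only numpy, scipy, OpenCV 4.12 (cv2) and the standard library are available. Lean on these libraries where they do the work, as an engineer would, in place of code of your own. Each camera call takes 0.05 s, during which the arm holds its last target. There are 200 camera calls.

## Working session

There is one attempt and no reset: what is moved stays moved. The work goes in short steps, Python scripts to look and compute and a tool call to move; the robot and the scene stay as the last step left them, time stands still between calls to the robot, and variables do not carry over. Pictures are saved under pics/ and viewed, about 8 in all and at most 12, crops included, and the job is handed in when it is done.

Besides the shell and the picture viewer there is one more tool, called after "Emit:" as name(argument=value, ...), one argument or row to a line, values as JSON. apply_moves: Moves the arm, as the interface text tells. Its arguments: {"type":"object","properties":{"hand":{"type":"array","items":{"type":"number"}},"delta_pos":{"type":"array","items":{"type":"array","items":{"type":"number"}}},"roll":{"type":"array","items":{"type":"number"}},"newtons":{"type":"number"}},"required":["hand","delta_pos","roll"]}

```bash
mkdir -p pics
python3 - <<'E'
from bench import arm,eyes
import cv2,numpy as np
o=arm.get_obs();print({k:np.round(v,3).tolist() for k,v in o.items()})
for n in("top","scene"):
    s=eyes.snapshot(n);cv2.imwrite(f'pics/{n}0.png',s["color"][:,:,::-1]);np.savez(f'{n}0.npz',**s)
    print(n,s["intrinsics"],s["dist_coeffs"],np.round(s["world_to_cam"],3))
E
```

```text
{'t': 0.0, 'q': [-1.368, 0.468, -0.012, 1.604, 0.006, 1.071, -0.056], 'joint_velocities': [-0.001, -0.0, -0.002, 0.0, 0.001, 0.001, 0.0], 'joint_efforts': [-0.0, -52.057, -0.013, -24.374, -0.057, 0.017, 0.0], 'eef_pos': [158.107, 629.824, 179.96], 'tool_rot': [-3.14, 0.0, 2.896], 'wrist_force': [-0.394, 1.328, 0.473], 'wrist_torque': [0.004, -0.011, -0.018], 'gripper_width': 91.84}
top [[374.71836545   0.         258.85510753]
 [  0.         374.71836545 195.05266694]
 [  0.           0.           1.        ]] [-0.08008553  0.          0.          0.          0.        ] [[-5.50000e-02 -9.98000e-01 -3.00000e-03 -3.46750e+01]
 [-9.76000e-01  5.40000e-02 -2.13000e-01  5.53189e+02]
 [ 2.13000e-01 -8.00000e-03 -9.77000e-01  9.01874e+02]
 [ 0.00000e+00  0.00000e+00  0.00000e+00  1.00000e+00]]
scene [[388.65489737   0.         253.38423102]
 [  0.         388.65489737 188.77045657]
 [  0.           0.           1.        ]] [-0.00414985  0.          0.          0.          0.        ] [[ 7.34000e-01 -6.79000e-01  9.00000e-03 -4.27534e+02]
 [-2.58000e-01 -2.91000e-01 -9.21000e-01  1.73953e+02]
 [ 6.28000e-01  6.74000e-01 -3.89000e-01  6.39089e+02]
 [ 0.00000e+00  0.00000e+00  0.00000e+00  1.00000e+00]]
```

View pics/top0.png

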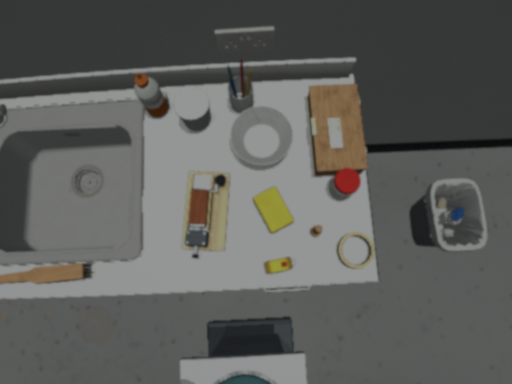

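View pics/scene0.png

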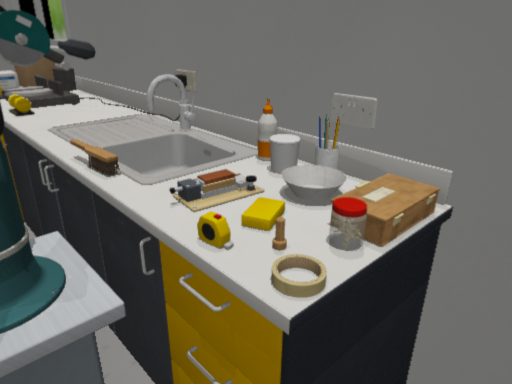

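The top view shows the jig around (205,210): housing at (197,238), block at (200,210), plunger cap at (220,180), and the chute ejecting up the image (world +x). I'll enlarge crops of both views.

Run:
```python
import cv2,numpy as np
a=cv2.imread('pics/top0.png')[160:260,170:245];b=cv2.imread('pics/scene0.png')[160:215,160:270]
a=cv2.resize(a,None,fx=5.5,fy=5.5,interpolation=cv2.INTER_CUBIC);b=cv2.resize(b,(385,193),interpolation=cv2.INTER_CUBIC)
c=np.zeros((550,800,3),np.uint8);c[:,:a.shape[1]]=a;c[:193,415:]=b;cv2.imwrite('pics/crop0.png',c)
```

```text
(no output)
```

View pics/crop0.png

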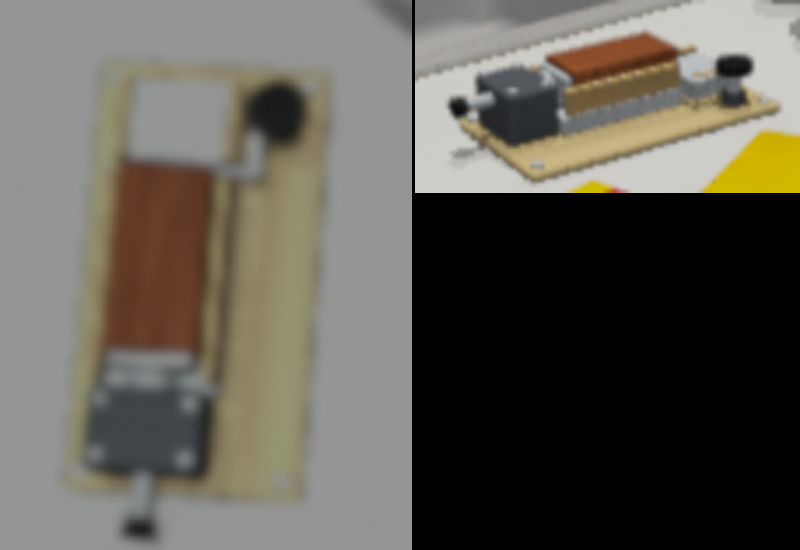

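Crop: cap at top pixel ≈(220,180), scene cap top ≈(251.4,177.7); base corners in the crop at (103,62), (329,72), (301,497), (66,488).

```bash
cat > h.py <<'E'
import cv2,numpy as np
def ray(uv,K,d,W):
    p=cv2.undistortPoints(np.array([[uv]],float),K,d)[0,0]; R=W[:3,:3]
    return -R.T@W[:3,3], R.T@np.r_[p,1]
def onz(uv,s,z,W=None):
    c,d=ray(uv,s["intrinsics"],s["dist_coeffs"],s["world_to_cam"] if W is None else W); return c+d*(z-c[2])/d[2]
def tri(r):
    A=[];b=[]
    for c,d in r:
        d=d/np.linalg.norm(d);P=np.eye(3)-np.outer(d,d);A.append(P);b.append(P@c)
    x=np.linalg.lstsq(np.vstack(A),np.hstack(b),rcond=None)[0]
    return x,[float(np.linalg.norm(P@x-q)) for P,q in zip(A,b)]
E
python3 - <<'E'
from h import *
T=np.load('top0.npz');S=np.load('scene0.npz')
f=lambda x,y:((x+.5)/5.5-.5+170,(y+.5)/5.5-.5+160)
R=lambda uv,s:ray(uv,s["intrinsics"],s["dist_coeffs"],s["world_to_cam"])
cs=np.array([onz(f(*p),T,8) for p in[(103,62),(329,72),(301,497),(66,488)]]);print(cs.round(1))
ex=(cs[0]+cs[1]-cs[2]-cs[3])/2;ey=(cs[0]+cs[3]-cs[1]-cs[2])/2
print(np.linalg.norm(ex),np.linalg.norm(ey),np.degrees(np.arctan2(ex[1],ex[0])),np.degrees(np.arctan2(ey[1],ey[0]))-90)
yaw=np.arctan2(ex[1],ex[0]);c,s=np.cos(yaw),np.sin(yaw);RR=np.array([[c,-s],[s,c]])
m=cs.mean(0)[:2];O=m-RR@[0,-14];print('origin',O,'plunger',O+RR@[78,-50],'mouth',O+RR@[95,0])
print('tri cap',tri([R(f(276,112),T),R((251.4,177.7),S)]), onz(f(276,112),T,43),onz((251.4,177.7),S,43))
h=cv2.cvtColor(T["color"],cv2.COLOR_RGB2LAB);mk=((h[:,:,1]>140)).astype(np.uint8)*255;mk[:, :175]=0;mk[:,235:]=0;mk[:185]=0;mk[240:]=0
k=max(cv2.findContours(mk,0,1)[0],key=cv2.contourArea);print(cv2.minAreaRect(k))
b=np.array([onz(p,T,52) for p in cv2.boxPoints(cv2.minAreaRect(k))]);print(b.round(1),b.mean(0))
E
```

```text
[[640.6 124.7   8. ]
 [628.9  11.6   8. ]
 [419.2  33.1   8. ]
 [429.3 145.9   8. ]]
211.6050889434817 113.45255458045352 -5.798723580640943 -5.518063117946298
origin [530.91229417  92.77157341] plunger [603.46145837  35.146763  ] mouth [625.42617536  83.17333073]
tri cap (array([602.91383764,  34.14499619,  40.76805621]), [2.3061710809640017, 2.3061710809649316]) [600.4675437   35.34623698  43.        ] [601.3640821   29.09604871  43.        ]
((198.25381469726562, 206.4467010498047), (15.531856536865234, 32.06117248535156), 4.085616588592529)
[[491.9 115.9  52. ]
 [575.5 108.6  52. ]
 [570.3  68.3  52. ]
 [486.9  76.3  52. ]] [531.13356044  92.28347963  52.        ]
```

Emit:
apply_moves(
  hand=[0.35, 0.35, 0.35, 0.35, 0.35, 0.35, 0.35, 0.35],
  delta_pos=[
    [-10, -8, 0],
    [-30, -23, 0],
    [-55, -43, 0],
    [-80, -62, 0],
    [-105, -82, 0],
    [-130, -101, 0],
    [-155, -121, 0],
    [-180, -140, 0],
  ],
  roll=[0, 0, 0, 0, 0, 0, 0, 0],
  newtons=20,
)

```text
t: 0.77
eef_pos: [299.8, 448.2, 180.8]
tool_rot: [-3.141, 0.0, 2.895]
wrist_force: [0.3, 1.2, 0.6]
gripper_width: 40.6
```

Emit:
apply_moves(
  hand=[0.35, 0.35, 0.35, 0.35, 0.35, 0.35, 0.35, 0.35],
  delta_pos=[
    [-25, -19, 0],
    [-50, -39, 0],
    [-75, -58, 0],
    [-100, -78, 0],
    [-125, -97, 0],
    [-150, -117, 0],
    [-175, -136, 0],
    [-200, -156, 0],
  ],
  roll=[0, 0, 0, 0, 0, 0, 0, 0],
)

```text
t: 1.43
eef_pos: [455.3, 248.5, 180.9]
tool_rot: [-3.142, -0.0, 2.895]
wrist_force: [0.4, 0.3, -0.5]
gripper_width: 32.0
```

Emit:
apply_moves(
  hand=[0.35, 0.35, 0.35, 0.35, 0.35, 0.35, 0.35, 0.35],
  delta_pos=[
    [-25, -19, 0],
    [-50, -39, 0],
    [-80, -62, 0],
    [-110, -86, 0],
    [-140, -109, 0],
    [-170, -132, 0],
    [-185, -144, 0],
    [-191, -148, 0],
  ],
  roll=[-1, -2, -3, -4, -5, -6, -7.5, -8.5],
)

```text
t: 2.1
eef_pos: [605.1, 54.8, 180.7]
tool_rot: [-3.139, 0.001, 3.039]
wrist_force: [-0.7, 0.9, -0.5]
gripper_width: 32.1
```

Run:
```python
from bench import arm,eyes
import cv2,numpy as np
o=arm.get_obs();print({k:np.round(v,3).tolist() for k,v in o.items() if k!='joint_efforts'})
s=eyes.snapshot("wrist");cv2.imwrite('pics/w0.png',s["color"][:,:,::-1]);np.savez('w0.npz',pos=o["eef_pos"],rot=o["tool_rot"],**s)
print(s["mount"].round(3),s["intrinsics"])
```

```text
{'t': 2.1, 'q': [-0.36, 0.398, 0.277, 1.728, -0.121, 1.033, 1.427], 'joint_velocities': [0.113, 0.071, -0.059, -0.102, -0.026, 0.051, 0.291], 'eef_pos': [605.127, 54.833, 180.671], 'tool_rot': [-3.139, 0.001, 3.039], 'wrist_force': [-0.67, 0.871, -0.485], 'wrist_torque': [0.05, 0.036, -0.026], 'gripper_width': 32.067}
[[ 0.00000e+00 -9.68000e-01 -2.51000e-01  7.03390e+01]
 [ 1.00000e+00  1.00000e-03 -0.00000e+00  5.06000e-01]
 [ 0.00000e+00 -2.51000e-01  9.68000e-01 -2.02963e+02]
 [ 0.00000e+00  0.00000e+00  0.00000e+00  1.00000e+00]] [[335.71459369   0.         256.67614633]
 [  0.         335.71459369 192.49156574]
 [  0.           0.           1.        ]]
```

View pics/w0.png

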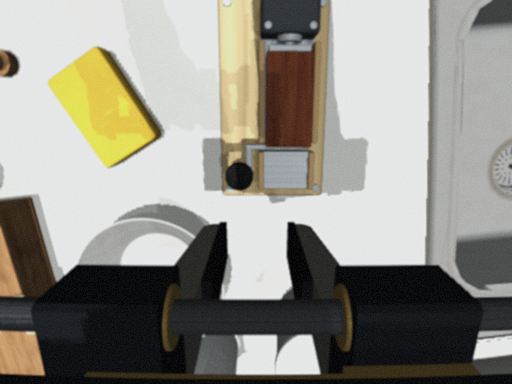

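Wrist view: plunger cap at (239,176), chute floor (263–309, 150–190), block (266–314, 50–147), fingertips at about (220,225) and (290,225).

```bash
cat >> h.py <<'E'
from scipy.spatial.transform import Rotation as Ro
def camW(z):
    M=np.eye(4);M[:3,:3]=Ro.from_euler('xyz',z["rot"]).as_matrix();M[:3,3]=z["pos"]
    return np.linalg.inv(M@z["mount"]),M
E
python3 - <<'E'
from h import *
z=np.load('w0.npz');W,M=camW(z);K,d=z["intrinsics"],z["dist_coeffs"]
g=cv2.cvtColor(z["color"],cv2.COLOR_RGB2GRAY);m=(g<50).astype(np.uint8);m[:155]=0;m[200:]=0;m[:,:215]=0;m[:,256:]=0
n,l,st,c=cv2.connectedComponentsWithStats(m);i=1+st[1:,4].argmax();print(st[i],c[i])
cap=onz(c[i],z,43,W);print('cap wrist',cap)
T=np.load('top0.npz');f=lambda x,y:((x+.5)/5.5-.5+170,(y+.5)/5.5-.5+160)
print('tri top+wrist',tri([ray(c[i],K,d,W),ray(f(276,112),T["intrinsics"],T["dist_coeffs"],T["world_to_cam"])]))
print('chute L/R',onz((261.5,172),z,22,W),onz((309.5,172),z,22,W))
q=[onz(p,z,8,W) for p in[(221,30),(223,192),(322,192)]];print('base',np.round(q,1),np.degrees(np.arctan2((q[1]-q[0])[1],(q[1]-q[0])[0])))
for p in[(-10,-16,0),(-10,16,0),(-10,-34,0)]:
    P=M@np.r_[p,1];print(p,cv2.projectPoints(P[None,:3],cv2.Rodrigues(W[:3,:3])[0],W[:3,3],K,d)[0].ravel())
print('cap in tool',np.linalg.inv(M)@np.r_[cap,1])
lab=cv2.cvtColor(z["color"],cv2.COLOR_RGB2LAB);mk=((lab[:,:,1]>138)).astype(np.uint8);mk[:, :255]=0;mk[:,325:]=0;mk[155:]=0;mk[:35]=0
b=np.array([onz(p,z,52,W) for p in cv2.boxPoints(cv2.minAreaRect(max(cv2.findContours(mk,0,1)[0],key=cv2.contourArea)))]);print(b.round(1),b.mean(0))
E
```

```text
[226 162  27  28 576] [238.796875   175.73784722]
cap wrist [603.34224394  36.55763535  43.        ]
tri top+wrist (array([604.55227234,  36.07902726,  31.68857182]), [1.1036137390930658, 1.103613739093727])
chute L/R [605.9310263   60.15680178  22.        ] [611.26177652 112.52106564  22.        ]
base [[455.   33.1   8. ]
 [627.5  13.4   8. ]
 [639.2 127.4   8. ]] -6.498685370272275
(-10, -16, 0) [231.13152601 234.07378765]
(-10, 16, 0) [280.67418796 234.10239826]
(-10, -34, 0) [203.31448475 234.01978116]
cap in tool [-1.89795112e-02 -1.80447719e+01  1.37712982e+02  1.00000000e+00]
[[574.1  67.4  52. ]
 [486.4  76.9  52. ]
 [491.1 119.5  52. ]
 [579.3 112.7  52. ]] [532.74393391  94.11982816  52.        ]
```

Emit:
apply_moves(
  hand=[0.35, 0.35, 0.35, 0.35, 0.35, 0.35, 0.35, 0.35],
  delta_pos=[
    [0, 2, 10],
    [0, 4, 30],
    [0, 6, 55],
    [0, 6, 80],
    [0, 6, 100],
    [0, 6, 112],
    [0, 6, 115],
    [0, 6, 115],
  ],
  roll=[0, 0, 0, 0, 0, 0, 0, 0],
)

```text
t: 2.82
eef_pos: [603.5, 67.4, 65.1]
tool_rot: [-3.141, -0.002, 3.045]
wrist_force: [0.3, -0.4, 0.7]
gripper_width: 31.7
```

Run:
```python
from bench import arm,eyes
from h import *
o=arm.get_obs();print({k:np.round(v,3).tolist() for k,v in o.items() if k in('t','eef_pos','tool_rot','wrist_force','gripper_width')})
s=eyes.snapshot("wrist");cv2.imwrite('pics/w1.png',s["color"][:,:,::-1]);np.savez('w1.npz',pos=o["eef_pos"],rot=o["tool_rot"],**s)
```

```text
{'t': 2.817, 'eef_pos': [603.543, 67.389, 65.068], 'tool_rot': [-3.141, -0.002, 3.045], 'wrist_force': [0.288, -0.449, 0.688], 'gripper_width': 31.736}
```

View pics/w1.png

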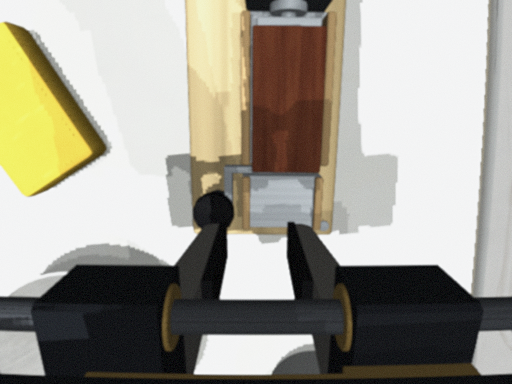

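Wrist view 2: cap centre ≈(213,212), gate bar at y≈170, chute floor (250–314, 176–228); the fingertips are slightly left-biased correctly but maybe a few mm too far +y. Measuring.

Run:
```python
from h import *
z=np.load('w1.npz');W,M=camW(z);K,d=z["intrinsics"],z["dist_coeffs"];Mi=np.linalg.inv(M)
g=cv2.cvtColor(z["color"],cv2.COLOR_RGB2GRAY);m=((g<60)*255).astype(np.uint8);m[:190]=0;m[222:]=0;m[:,:188]=0;m[:,238:]=0
k=max(cv2.findContours(m,0,1)[0],key=cv2.contourArea).reshape(-1,2);k=k[(k[:,1]<220)&(k[:,1]>190)]
(c,r)=cv2.minEnclosingCircle(k[k[:,1]<218]);print(c,r)
T=np.load('top0.npz');z0=np.load('w0.npz');W0=camW(z0)[0]
f=lambda x,y:((x+.5)/5.5-.5+170,(y+.5)/5.5-.5+160)
for p in(c,(213.5,212)):
  P=onz(p,z,43,W);print('cap',P,'tool',(Mi@np.r_[P,1]).round(1))
  print(tri([ray(p,K,d,W),ray((238.8,175.7),K,d,W0)]))
for p in((248.5,205),(315,205)):
  P=onz(p,z,22,W);print('chute',P,'tool',(Mi@np.r_[P,1]).round(1))
for p in((252,172),(322,172)):
  P=onz(p,z,52,W);print('blockfront',P,'tool',(Mi@np.r_[P,1]).round(1))
for p in [(188,150),(190,230)]:
  P=onz(p,z,8,W);print('base edge tool',(Mi@np.r_[P,1]).round(1))
```

```text
(213.3172607421875, 209.3730926513672) 20.76848793029785
cap [600.84022126  37.54245826  43.        ] tool [ -0.2 -30.   22.1   1. ]
(array([606.77032874,  34.75855001,  24.10547773]), [0.46009371998849113, 0.4600937199878681])
cap [602.77176526  37.42154763  43.        ] tool [ -2.2 -29.9  22.1   1. ]
(array([604.80851532,  36.14151028,  35.99376574]), [0.15855575355620663, 0.15855575355646953])
chute [606.18068941  61.32752073  22.        ] tool [-3.3 -5.8 43.1  1. ]
chute [611.07894939 111.98904451  22.        ] tool [-3.3 45.1 43.   1. ]
blockfront [575.19377795  67.53940912  52.        ] tool [28.2 -2.6 13.1  1. ]
blockfront [579.57626115 113.22778118  52.        ] tool [28.3 43.3 13.1  1. ]
base edge tool [ 37.  -52.9  57.2   1. ]
base edge tool [-29.1 -54.6  57.    1. ]
```

Emit:
apply_moves(
  hand=[0.35, 0.35, 0.35, 0.35, 0.35, 0.35, 0.35, 0.35],
  delta_pos=[
    [-1, -2, 0],
    [-2, -5, 3],
    [-2, -5, 8],
    [-2, -5, 12],
    [-2, -5, 15],
    [-2, -5, 17],
    [-2, -5, 17],
    [-2, -5, 17],
  ],
  roll=[0, 0, 0, 0, 0, 0, 0, 0],
)

```text
t: 3.53
eef_pos: [605.9, 61.7, 48.7]
tool_rot: [-3.141, -0.0, 3.044]
wrist_force: [-0.2, -0.3, 0.6]
gripper_width: 32.0
```

Emit:
apply_moves(
  hand=[0.35, 0.35, 0.35, 0.35, 0.35, 0.35, 0.35, 0.35],
  delta_pos=[
    [0, 0, 2],
    [0, 0, 4],
    [0, 0, 6],
    [0, 0, 8],
    [0, 0, 9],
    [0, 0, 9],
    [0, 0, 9],
    [0, 0, 9],
  ],
  roll=[0, 0, 0, 0, 0, 0, 0, 0],
)

```text
t: 4.2
eef_pos: [606.1, 61.6, 40.0]
tool_rot: [3.142, 0.0, 3.044]
wrist_force: [-0.0, -0.2, -0.8]
gripper_width: 32.3
```

Emit:
apply_moves(
  hand=[0.35, 0.35, 0.35, 0.35],
  delta_pos=[
    [0, 0, 1],
    [0, 0, 2],
    [0, 0, 3],
    [0, 0, 3],
  ],
  roll=[0, 0, 0, 0],
)

```text
t: 4.53
eef_pos: [605.9, 61.6, 36.7]
tool_rot: [-3.142, -0.0, 3.044]
wrist_force: [0.6, -0.5, -0.0]
gripper_width: 32.3
```

Run:
```python
from bench import arm,eyes
from h import *
o=arm.get_obs();print({k:np.round(v,3).tolist() for k,v in o.items() if k in('t','eef_pos','wrist_force','wrist_torque','gripper_width')})
s=eyes.snapshot("wrist");a=s["color"][110:260,150:360,::-1]
t=eyes.snapshot("scene");b=t["color"][130:230,150:290,::-1]
c=np.vstack([cv2.resize(a,(480,300),interpolation=2),cv2.resize(b,(480,300),interpolation=2)])
cv2.imwrite('pics/c2.png',c)
```

```text
{'t': 4.533, 'eef_pos': [605.89, 61.634, 36.663], 'wrist_force': [0.619, -0.547, -0.044], 'wrist_torque': [-0.006, -0.004, -0.021], 'gripper_width': 32.251}
```

View pics/c2.png

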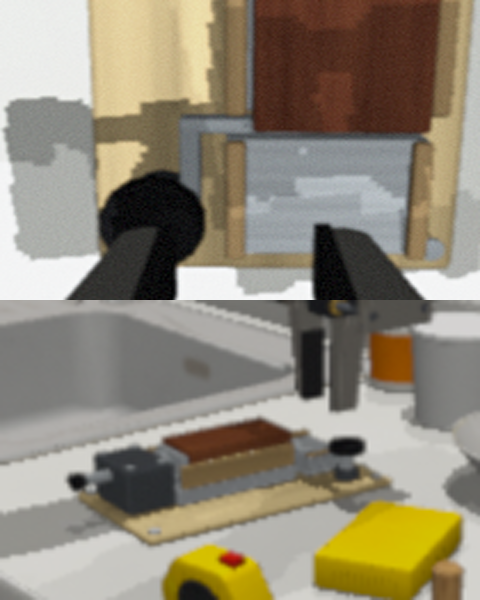

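The scene crop shows the fingertips (≈(251,166) and (241,162) in full pixels) still well above the cap (≈(251,179)), despite z = 37. Checking the projection against the reported TCP.

Run:
```python
from h import *
S=np.load('scene0.npz');W=S["world_to_cam"]
pr=lambda P:cv2.projectPoints(np.array([P],float),cv2.Rodrigues(W[:3,:3])[0],W[:3,3],S["intrinsics"],S["dist_coeffs"])[0].ravel().round(1)
for z in (36.7,43,60,66,70):print(z,pr((603.5,36.7,z)),pr((608.4,86.5,z)))
print('base corners z8',[pr(p) for p in[(640.6,124.7,8),(628.9,11.6,8),(419.2,33.1,8),(429.3,145.9,8)]])
z=np.load('w1.npz');W,M=camW(z)
# height from wrist baseline: cap pixel in w0/w1 with TCP z; block front-corners and base corners
z0=np.load('w0.npz');W0,_=camW(z0);K,d=z["intrinsics"],z["dist_coeffs"]
for n,a,b in[('base BR?',(223,193),(191,233)),('capL-edge..R',(226,176),(194,212)),('blkfrontL',(266.5,147),(252,172)),('blkfrontR',(313,147),(322,172))]:
    print(n,tri([ray(a,K,d,W0),ray(b,K,d,W)]))
```

```text
36.7 [250.  178.9] [239.1 173.5]
43 [250.1 176.7] [239.1 171.4]
60 [250.1 170.7] [239.1 165.5]
66 [250.1 168.5] [239.1 163.4]
70 [250.1 167.1] [239.1 162. ]
base corners z8 [array([239. , 176.7]), array([263.3, 189.2]), array([193.5, 209.4]), array([171.6, 194. ])]
base BR? (array([624.39351455,  14.96812683,  23.76020389]), [0.5734429398669074, 0.5734429398665919])
capL-edge..R (array([603.22256101,  22.58879634,  37.53237785]), [0.15978205458132239, 0.15978205458225733])
blkfrontL (array([575.71782326,  67.64132467,  49.89334522]), [0.21008750704751086, 0.21008750704766765])
blkfrontR (array([581.36904571, 114.75918186,  43.48414501]), [0.014516165816714836, 0.014516165817172279])
```

Run:
```python
from h import *
z=np.load('w1.npz');K,d=z["intrinsics"],z["dist_coeffs"];C=np.linalg.inv(z["mount"])
for x in(10,-10):
  for t in(0,-15,-30):
    print(x,t,[cv2.projectPoints(np.array([[x,y,t]],float),cv2.Rodrigues(C[:3,:3])[0],C[:3,3],K,d)[0].ravel().round(1).tolist() for y in(-16,-34)])
```

```text
10 0 [[230.5, 204.4], [202.0, 204.3]]
10 -15 [[228.6, 211.7], [198.0, 211.6]]
10 -30 [[226.4, 220.1], [193.4, 220.0]]
-10 0 [[231.1, 234.1], [203.3, 234.0]]
-10 -15 [[229.3, 243.3], [199.5, 243.2]]
-10 -30 [[227.2, 253.9], [195.1, 253.8]]
```

Both the wrist view (tip edge at row 222 rather than 204) and the scene view put the real fingertips about 30 mm short of the reported TCP, which agrees with the zero contact force. I'll continue down, guided by force.

Emit:
apply_moves(
  hand=[0.35, 0.35, 0.35, 0.35, 0.35, 0.35, 0.35, 0.35],
  delta_pos=[
    [0, 0, 3],
    [0, 0, 6],
    [0, 0, 10],
    [0, 0, 14],
    [0, 0, 16],
    [0, 0, 18],
    [0, 0, 18],
    [0, 0, 18],
  ],
  roll=[0, 0, 0, 0, 0, 0, 0, 0],
)

```text
t: 5.3
eef_pos: [606.0, 61.6, 18.8]
tool_rot: [-3.142, -0.0, 3.044]
wrist_force: [-0.7, -0.9, 0.1]
gripper_width: 32.1
```

Run:
```python
from bench import arm,eyes
from h import *
o=arm.get_obs();print({k:np.round(v,3).tolist() for k,v in o.items() if k in('t','eef_pos','wrist_force','wrist_torque','gripper_width')})
s=eyes.snapshot("wrist");a=s["color"][110:260,150:360,::-1]
t=eyes.snapshot("scene");b=t["color"][130:230,150:290,::-1]
c=np.vstack([cv2.resize(a,(420,300),interpolation=2),cv2.resize(b,(420,300),interpolation=2)])
cv2.imwrite('pics/c3.png',c)
```

```text
{'t': 5.3, 'eef_pos': [606.023, 61.597, 18.753], 'wrist_force': [-0.735, -0.869, 0.098], 'wrist_torque': [0.011, 0.016, 0.06], 'gripper_width': 32.055}
```

View pics/c3.png

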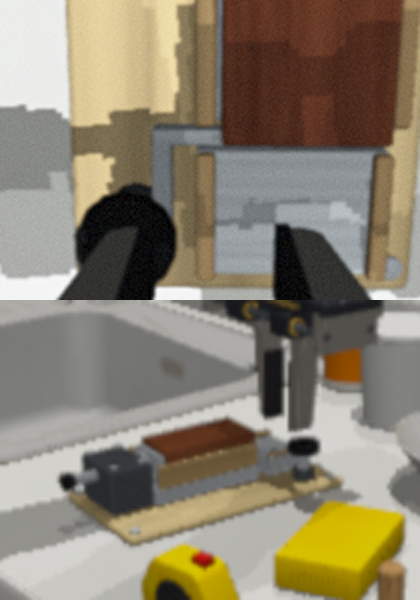

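Fingertip is directly above the cap in both views, still several mm clear. Continuing in small steps.

Emit:
apply_moves(
  hand=[0.35, 0.35, 0.35, 0.35, 0.35],
  delta_pos=[
    [0, 0, 2],
    [0, 0, 4],
    [0, 0, 6],
    [0, 0, 6],
    [0, 0, 6],
  ],
  roll=[0, 0, 0, 0, 0],
)

```text
t: 5.82
eef_pos: [605.9, 61.6, 12.7]
tool_rot: [-3.141, -0.0, 3.044]
wrist_force: [-0.4, -0.3, 0.9]
gripper_width: 32.0
```

Emit:
apply_moves(
  hand=[0.35, 0.35, 0.35, 0.35],
  delta_pos=[
    [0, 0, 1],
    [0, 0, 2],
    [0, 0, 2],
    [0, 0, 2],
  ],
  roll=[0, 0, 0, 0],
)

```text
t: 6.15
eef_pos: [606.1, 61.6, 10.9]
tool_rot: [3.142, 0.0, 3.044]
wrist_force: [0.3, 0.4, -0.3]
gripper_width: 31.9
```

Emit:
apply_moves(
  hand=[0.35, 0.35, 0.35, 0.35],
  delta_pos=[
    [0, 0, 1],
    [0, 0, 2],
    [0, 0, 2],
    [0, 0, 2],
  ],
  roll=[0, 0, 0, 0],
)

```text
t: 6.48
eef_pos: [606.2, 61.6, 9.0]
tool_rot: [3.142, 0.0, 3.044]
wrist_force: [-0.0, -0.6, 0.3]
gripper_width: 32.1
```

Emit:
apply_moves(
  hand=[0.35, 0.35, 0.35, 0.35],
  delta_pos=[
    [0, 0, 1],
    [0, 0, 2],
    [0, 0, 2],
    [0, 0, 2],
  ],
  roll=[0, 0, 0, 0],
)

```text
t: 6.82
eef_pos: [606.2, 61.7, 6.9]
tool_rot: [3.142, 0.0, 3.044]
wrist_force: [-0.3, 0.6, 2.1]
gripper_width: 32.3
```

Emit:
apply_moves(
  hand=[0.35, 0.35, 0.35, 0.35],
  delta_pos=[
    [0, 0, 1],
    [0, 0, 2],
    [0, 0, 2],
    [0, 0, 2],
  ],
  roll=[0, 0, 0, 0],
)

```text
t: 7.15
eef_pos: [606.2, 61.6, 4.8]
tool_rot: [3.142, 0.0, 3.044]
wrist_force: [0.3, 0.2, 2.1]
gripper_width: 32.3
```

Run:
```python
from bench import arm,eyes
from h import *
o=arm.get_obs();print({k:np.round(v,3).tolist() for k,v in o.items() if k in('t','eef_pos','wrist_force','wrist_torque','gripper_width')})
s=eyes.snapshot("wrist");a=s["color"][110:260,150:360,::-1]
t=eyes.snapshot("scene");b=t["color"][150:210,190:290,::-1]
c=np.hstack([cv2.resize(a,(420,300),interpolation=2),cv2.resize(b,(380,300),interpolation=2)])
cv2.imwrite('pics/c4.png',c)
```

```text
{'t': 7.15, 'eef_pos': [606.213, 61.619, 4.845], 'wrist_force': [0.262, 0.234, 2.117], 'wrist_torque': [0.002, -0.101, 0.052], 'gripper_width': 32.326}
```

View pics/c4.png

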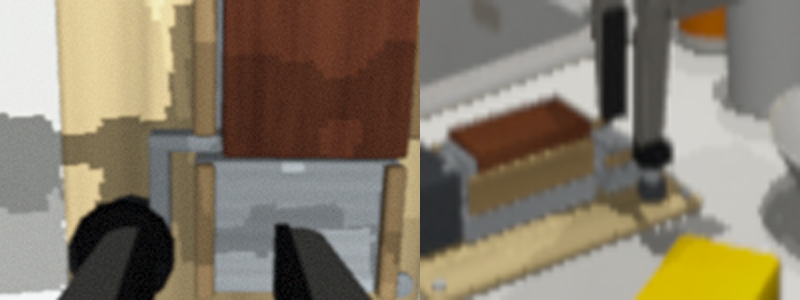

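Contact made: the finger is on the cap (2 N), the other finger hangs in the open chute, and the block is still in the nest. Pressing on.

Emit:
apply_moves(
  hand=[0.35, 0.35, 0.35, 0.35, 0.35, 0.35, 0.35],
  delta_pos=[
    [0, 0, 2],
    [0, 0, 4],
    [0, 0, 6],
    [0, 0, 8],
    [0, 0, 9],
    [0, 0, 9],
    [0, 0, 9],
  ],
  roll=[0, 0, 0, 0, 0, 0, 0],
)

```text
t: 7.83
eef_pos: [606.7, 61.6, -2.7]
tool_rot: [3.141, 0.001, 3.043]
wrist_force: [-2.2, 0.7, 13.7]
gripper_width: 32.3
```

Emit:
apply_moves(
  hand=[0.35, 0.35, 0.35, 0.35],
  delta_pos=[
    [0, 0, 1],
    [0, 0, 1],
    [0, 0, 1],
    [0, 0, 1],
  ],
  roll=[0, 0, 0, 0],
)

```text
t: 8.17
eef_pos: [606.8, 61.6, -2.9]
tool_rot: [3.141, 0.001, 3.043]
wrist_force: [-4.5, 0.6, 18.9]
gripper_width: 32.1
```

Run:
```python
from bench import arm,eyes
from h import *
o=arm.get_obs();print({k:np.round(v,3).tolist() for k,v in o.items() if k in('t','eef_pos','wrist_force','wrist_torque','gripper_width')})
s=eyes.snapshot("wrist");a=s["color"][110:260,150:360,::-1]
t=eyes.snapshot("scene");b=t["color"][150:210,190:290,::-1]
c=np.hstack([cv2.resize(a,(420,300),interpolation=2),cv2.resize(b,(380,300),interpolation=2)])
cv2.imwrite('pics/c5.png',c)
```

```text
{'t': 8.167, 'eef_pos': [606.786, 61.622, -2.896], 'wrist_force': [-4.509, 0.647, 18.938], 'wrist_torque': [-0.466, 1.14, -0.185], 'gripper_width': 32.109}
```

View pics/c5.png

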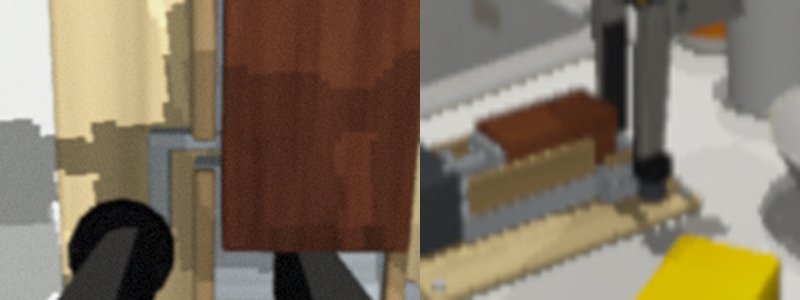

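The block is out of the nest with its front face against the chute finger, short of the mouth. The plunger is at a hard stop: 19 N, no further travel. Holding for half a second to check it stays put.

Emit:
apply_moves(
  hand=[0.35, 0.35, 0.35, 0.35, 0.35, 0.35, 0.35, 0.35],
  delta_pos=[
    [0, 0, 0],
    [0, 0, 0],
    [0, 0, 0],
    [0, 0, 0],
    [0, 0, 0],
    [0, 0, 0],
    [0, 0, 0],
    [0, 0, 0],
  ],
  roll=[0, 0, 0, 0, 0, 0, 0, 0],
)

```text
t: 8.93
eef_pos: [606.8, 61.6, -2.9]
tool_rot: [3.141, 0.001, 3.043]
wrist_force: [-4.0, 0.1, 19.9]
gripper_width: 32.1
```

Run:
```python
from bench import arm,eyes
from h import *
o=arm.get_obs();print({k:np.round(v,2).tolist() for k,v in o.items() if k in('t','eef_pos','wrist_force','gripper_width')})
s=eyes.snapshot("wrist")["color"];p=cv2.imread('pics/c5.png')[:,:420]
q=cv2.resize(s[110:260,150:360,::-1],(420,300),interpolation=2);print('change since last picture',np.abs(q.astype(int)-p).mean())
t=eyes.snapshot("top")["color"];c0=cv2.imread('pics/top0.png')[:,:,::-1]
df=np.abs(t.astype(int)-c0).sum(2);print('bystanders (tape,dog,jar) diff',[df[y-12:y+12,x-12:x+12].mean().round(1) for x,y in((279,265),(317,230),(345,182))])
```

```text
{'t': 8.93, 'eef_pos': [606.77, 61.62, -2.92], 'wrist_force': [-3.95, 0.11, 19.86], 'gripper_width': 32.1}
change since last picture 2.5596296296296295
bystanders (tape,dog,jar) diff [np.float64(70.6), np.float64(78.2), np.float64(48.4)]
```

```bash
python3 -c "
from bench import order
print(order.hand_in())"
```

```text
the job is handed in; nothing more can be done
None
```

I handed the job in at about 9 s, with the plunger pressed down and the block held by the spring against the other fingertip, short of the chute mouth. One finger pressed the cap while the other hung in the open chute and caught the block.

**Last checks:**
- **Plunger:** the tool stopped at z −2.9 mm, about 11 mm below first contact. It took a steady 19–20 N with no more travel, so I read it as fully down against its hard stop.
- **Block:** the last picture viewed (t = 8.17 s) shows its front face against the finger, inside the chute. The tool pose stayed the same over the next 0.75 s, and the picture barely changed.

**Disagreements:**
- **Fingertip height:** contact came at a reported z of about 7–8 mm, not the cap's 43 mm. The real tips were about 35 mm short of the reported TCP at this opening; pictures had suggested about 30 mm. I finished the descent by force and pictures.
- **Side force:** the wrist force along x read −4 N, though the block should push the finger towards +x. I took it as friction at the cap but did not test that.
- **Bystanders:** my before/after comparison of the top view was inconclusive. All three patches changed, most likely because the arm or its shadow was over them. The wrist force stayed near zero in every reading until the finger touched the plunger.

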